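# Set out the violin maker's sharpening stones in order of use

## Task

Set out the sharpening station in order of use: put the three bench stones into the three holders on the green mat, one in each, centred and lying flat between the jaws, with the black coarse stone at the end by the gouge tray, the orange medium stone in the middle, and the ivory fine stone next to the leather strop. Leave the small blue-grey dressing stone lying flat on the middle of the fine stone. Do not disturb the varnish jar or the little brass plane.

Things in the scene. Friction and masses are not known exactly. Their poses are not given: they have to be found in the camera images.
- coarse_mid (a point): coarse bench stone, loose: plain black block, 150 long x 50 wide x 25 high mm, about 0.42 kg, lying flat on the bench at the start. Point at its centre, 12.5 above its underside; x along its length, y across its width, z up
- medium_mid (a point): medium bench stone, loose: plain orange block, 150 x 50 x 22 mm high, about 0.37 kg, lying flat on the bench at the start. Point at its centre, 11 above its underside; x along its length, y across, z up
- fine_mid (a point): fine bench stone, loose: plain ivory block, 150 x 50 x 20 mm high, about 0.33 kg, lying flat on the bench at the start. Point at its centre, 10 above its underside; x along its length, y across, z up
- dressing_mid (a point): dressing stone, loose: small blue-grey bar, 58 x 25 x 25 mm, about 0.08 kg, lying flat on the bench at the start. Point at its centre, 12.5 above its underside; x along its length, y across, z up
- holder_a: one of three alike stone holders, fixed in a row about 115 mm apart (names in any order): blue jaws 52 wide, 12 thick at the ends of a channel 34 wide, sides open. Origin: centre of its underside, 1.5 above the bench; x along it, away from the robot within 0.3 rad; z up. Flat bed for the stone at z = 20; jaw faces at x = -83 and 83 (8 play at each end), jaw tops at z = 30; screw knob out to x = -115
- holder_b: another stone holder, the same as holder_a in size and axes
- holder_c: the third stone holder, the same as holder_a in size and axes
- strop: bench strop, fixed at the left or right end of the row, about 113 mm from the nearest holder: wooden block 200 x 60 x 22 high with a brown leather top, long side along the holders. Origin at the centre of its underside, x along its length. The wooden tray of gouges (222 x 66 x 28 high, fixed) lies at the other end
- jar: varnish jar, a bystander: amber glass, black lid, 56 diameter, 70 high. Origin at the centre of its underside
- plane: little brass finger plane, a bystander: 62 x 30 mm, 38 high. Origin at the centre of its underside, x along its length
There are look-alikes about, which are no part of the job. What is shaped like the part that bears fine_mid but purple is not meant.

How it is judged:
By the outcome, as a careful person would: the job done as asked, in the order asked, and still so for the second after the job is handed in, with the robot touching nothing.
It also fails if it takes over 109 s, if anything falls off the work surface, if the arm or the gripper's body presses on something with over 40 N, if the wrist force passes 120 N, or if a joint passes its speed limit or range.

## Robot

A 6-joint arm with a two-finger parallel gripper is mounted at the origin on the work surface. World frame = base frame: x ahead of the robot, y to its left, z up, the work surface at z = 0. Lengths are in m, angles in degrees, forces in N, time in s.
With the tool pointing down it reaches from about 0.4 to 0.825 m from the base axis. Payload 7 kg.
Tool frame: the origin (TCP) lies midway between the tips of the shut fingers; the grasp point (between the pads) lies 19 mm behind it; z points along the fingers, y is the line along which they close (so a half turn about z gives the same grasp; the last joint's range is limited). The gripper opens to 88 mm and grips with 3 to 60 N. Pads are 19 mm wide; open, the fingers measure 130 mm over their backs; the gripper's body (78 mm by 193 mm) begins 47 mm behind the grasp point.
Start: joints at [82.626, 20.546, 0.682, 0, -70.136, -16.507], TCP at [0.273, 0.617, 0.227] pointing down, gripper open.
Joint ranges: [-176.03, 176.03], [-82.01, 121.73], [-58.28, 71.71], [-173.87, 95.51], [-174.79, -0.11], [-173.66, 173.66]. Speed limits (degrees/s): [136.94, 136.94, 172.46, 180, 180, 180].

## Interface

Orientations are given as [roll, pitch, yaw] about the fixed x, y, z axes, in that order (R = Rz(yaw) Ry(pitch) Rx(roll)).
In Python, from bench import bot gives the robot as it stands.
- The arm moves only by the tool jog_arm, never from a script. Its argument "targets" is one flat list of numbers, 7 for each row, row after row: the turn, a rotation vector about the tool's x, y, z in degrees, then the shift along the tool's x, y, z in m, then the opening, from 0 (shut) to 1 (fully open). In form: [wx, wy, wz, tx, ty, tz, claw, wx, wy, wz, tx, ty, tz, claw, ...]. A call has 1 to 10 rows; each row is the pose to reach, as a shift and turn from the pose commanded when the call began, along the tool's axes at that moment; what a row does not reach only later rows make up. A row lasts 1/10 s, in which the tool goes at most 50 mm and 8.59 degrees, less where a joint would pass 70% of its speed; a pose out of reach is approached as far as the arm can. A call with a gripper value outside its range is refused whole. The fingers move at their own pace and stop on an object; "force" is the grip in N (left out, the last holds). Time passes only in rows, so rows that repeat a pose let the fingers close. It gives the time, the measured TCP pose, the force, the opening and the grip force at its end, in the units of the state.
- bot.observe(): the state, without advancing time (a new reading comes with each control period).
- bot.snapshot(name): name is "scene" or "top" or "wrist"; returns (picture, depth): 420x560x3 uint8, blue, green, red; 420x560 float32, m along the optical axis (not along the pixel's ray), 0 where there is no reading.
- bot.camera_params(name): a dict with "fov_y" (degrees; the focal length in pixels is half the picture's height over the tangent of half this angle, whatever the lens; pixels are square), "cx", "cy" (the principal point, pixels), "k1" (the pictures are not rectified: a ray, as slopes to the right and down, at radius r is drawn at 1 + k1 r^2 times it, then the intrinsics apply), "T" (4x4, takes a point from camera to world coordinates); the wrist camera has in their place "tool_from_camera" (4x4, takes a point from camera to tool coordinates, whose origin is the TCP and whose axes are the flange's). Camera axes: x right, y down, z forward; pixel columns grow to the right and rows downward; lengths in m; the calibration is good to about 2 mm. A picture is of the moment at which its call begins: read the wrist's pose just before it. camera_params takes no time and is no camera call.
- bot.job_done(): hands the job in; it is judged then, once.
Trained networks look in the newest picture that a camera, given by its name, has taken for a name from the list of things; names that differ only in an ending like _2 or _b are one class to them, and where a whole thing is asked for, a point or a joint stands for the part that bears it (a point fixed in the world has none). Each returns a list of dicts, best first, with "confidence" (0 to 1); they miss things now and then, are a little off and sometimes report something else, mostly with a low value. They report only what shows in the picture. A call takes as long as a camera call. They do not tell look-alikes from the thing itself.
- bot.look_for(query, camera): "box" ([left, top, width, height] in pixels, round what is visible of it).
- bot.masks_of(query, camera): "region" (420x560 bool, what is visible of it) and "box" ([left, top, width, height] in pixels, round what is visible of it).
The state is a dict: "t": time; "joint_pos": joint angles; "dq": joint speeds; "effort": joint torques, N m; "eef_pos": TCP position; "ee_rot": TCP orientation; "force": force on the tool from outside, world axes, zero at the start; "wrist_torque": the same for the moment, N m; "grip_width": finger opening in m; "grip_force": force on a finger pad.
Only numpy, scipy, OpenCV 4.12 (cv2) and the standard library are available. Lean on these libraries where they do the work, as an engineer would, in place of code of your own. Each camera call takes 0.05 s, during which the arm holds its last target. There are 200 camera calls.

## Working session

There is one attempt and no reset: what is moved stays moved. The work goes in short steps, Python scripts to look and compute and a tool call to move; the robot and the scene stay as the last step left them, time stands still between calls to the robot, and variables do not carry over. Pictures are saved under pics/ and viewed, at most 14 in all, crops included, and the job is handed in when it is done.

Besides the shell and the picture viewer there is one more tool, called by a JSON object that holds its "name" and its "arguments", one argument or row to a line. jog_arm: Moves the arm, as the interface text tells. Its arguments: {"type":"object","properties":{"targets":{"type":"array","items":{"type":"number"}},"force":{"type":"number"}},"required":["targets"]}

```bash
ls; mkdir -p pics; python3 - <<'E'
from bench import bot
import cv2
s=bot.observe();print(s)
for n in("scene","top"):
    p,d=bot.snapshot(n);cv2.imwrite(f"pics/{n}0.png",p)
    print(n,bot.camera_params(n))
print(bot.camera_params("wrist"))
E
```

```text
pics
{'t': 0.0, 'joint_pos': array([ 8.26267217e+01,  2.05897699e+01,  6.33621127e-01, -2.07696061e-02,
       -7.01358981e+01, -1.65055412e+01]), 'dq': array([ 0.03739058,  0.01537147, -0.02928628,  0.00126342, -0.00939896,
       -0.00481523]), 'effort': array([ 1.20999443e-04, -5.82718849e+01,  2.93053758e+01,  6.99712381e+00,
        7.01902361e-03, -1.49023922e-04]), 'eef_pos': array([0.27307908, 0.61675384, 0.22563828]), 'ee_rot': array([ 1.79906199e+02, -7.43357192e-03, -2.38858864e+01]), 'force': array([-0.55475504, -0.35377887,  0.43547327]), 'wrist_torque': array([0.00773103, 0.01053486, 0.00552255]), 'grip_force': 0.0, 'grip_width': 0.08779203399618078}
scene {'fov_y': 44.69646767834071, 'cx': 281.1111173626157, 'cy': 213.4118200894843, 'k1': -0.1453839407205649, 'T': array([[ 0.10944834,  0.86379281, -0.49181606,  1.02912653],
       [ 0.99395688, -0.09092067,  0.06150737, -0.05230216],
       [ 0.00841338, -0.49557584, -0.86852392,  1.09159736],
       [ 0.        ,  0.        ,  0.        ,  1.        ]])}
top {'fov_y': 42.45060481560813, 'cx': 271.7222457919145, 'cy': 200.5163376036074, 'k1': -0.008040498631009857, 'T': array([[-0.0119766 , -0.99048276,  0.13711476,  0.20608546],
       [-0.99985889,  0.01024721, -0.01331168,  0.03179401],
       [ 0.01177995, -0.13725484, -0.99046572,  1.67113867],
       [ 0.        ,  0.        ,  0.        ,  1.        ]])}
{'fov_y': 69.37151682567222, 'cx': 280.95386563036294, 'cy': 206.9719330430535, 'k1': 0.01308053545391431, 'tool_from_camera': array([[-1.33840334e-03, -9.62763348e-01, -2.70342273e-01,
         7.30554614e-02],
       [ 9.99997884e-01, -8.66133296e-04, -1.86622356e-03,
         5.65050593e-05],
       [ 1.56257920e-03, -2.70344199e-01,  9.62762469e-01,
        -1.59474776e-01],
       [ 0.00000000e+00,  0.00000000e+00,  0.00000000e+00,
         1.00000000e+00]])}
```

View pics/scene0.png

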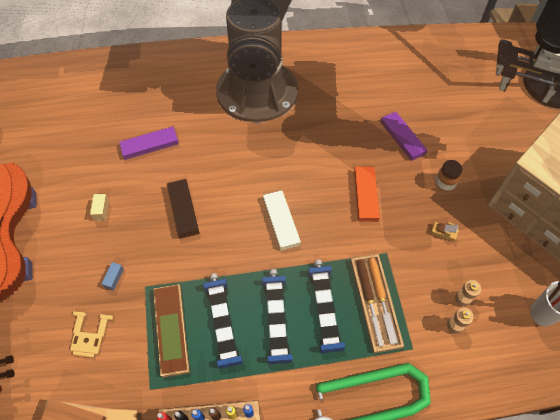

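View pics/top0.png

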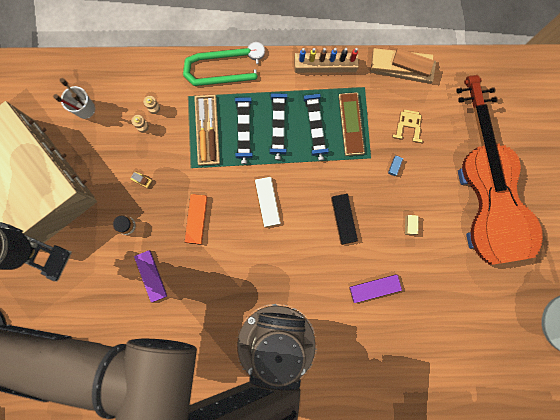

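The scene picture shows the black (183,208), ivory (281,220), orange (367,193) and blue-grey (112,276) stones. The look-alikes are purple blocks at (149,142) and (403,135) and a yellow block at (98,207). The gouge tray is at (377,303), the strop at (171,330), and the holders at (222,325), (275,320) and (324,308). In the top view the tray is at +y and the strop at -y.

```bash
cat > h.py <<'E'
from bench import bot
import cv2, numpy as np
from scipy.spatial.transform import Rotation as R
def shot(n):
    s=bot.observe(); p,d=bot.snapshot(n); c=bot.camera_params(n)
    if n=="wrist":
        T=np.eye(4);T[:3,:3]=R.from_euler('xyz',s['ee_rot'],degrees=True).as_matrix();T[:3,3]=s['eef_pos'];T=T@c['tool_from_camera']
    else: T=c['T']
    f=210/np.tan(np.radians(c['fov_y']/2))
    K=np.array([[f,0,c['cx']],[0,f,c['cy']],[0,0,1]])
    u,v=np.meshgrid(np.arange(560.),np.arange(420.))
    q=cv2.undistortPoints(np.stack([u,v],-1).reshape(-1,1,2),K,np.array([c['k1'],0,0,0,0])).reshape(420,560,2)
    P=np.concatenate([q*d[...,None],d[...,None]],-1)@T[:3,:3].T+T[:3,3]
    P[d==0]=np.nan
    return p,P
def hsv(p): return cv2.cvtColor(p,cv2.COLOR_BGR2HSV)
def rect(pts):
    (c,(w,h),a)=cv2.minAreaRect((pts[:,:2]*1000).astype(np.float32))
    if w<h: w,h,a=h,w,a+90
    a=(a+90)%180-90
    return np.round(c,1),round(w,1),round(h,1),round(a,1)
def blobs(m,P,amin=60):
    n,l,st,ce=cv2.connectedComponentsWithStats(m.astype(np.uint8))
    for i in range(1,n):
        if st[i,4]<amin: continue
        k=(l==i)&np.isfinite(P[...,2]); q=P[k]
        if len(q)<30: continue
        zt=np.median(q[q[:,2]>np.percentile(q[:,2],50)][:,2])
        t=q[abs(q[:,2]-zt)<.006]
        yield np.round(ce[i]),st[i,4],rect(t),round(zt*1000,1)
def masks(p):
    H=hsv(p);h,s,v=H[...,0],H[...,1],H[...,2]
    return dict(orange=(h<10)&(s>200)&(v>150),ivory=(s<60)&(v>170),black=(v<60),
      bluegrey=(h>95)&(h<118)&(s>60)&(s<190)&(v>70),blue=(h>108)&(h<125)&(s>150)&(v>50))
E
python3 - <<'E'
from h import *
for n in("top","scene"):
    p,P=shot(n)
    ok=(P[...,0]>.3)&(P[...,0]<.95)&(abs(P[...,1])<.55)&(P[...,2]>.006)
    for k,m in masks(p).items():
        for b in blobs(m&ok,P,25 if 'blue' in k else 250): print(n,k,*b)
E
```

```text
top ivory [267. 201.] 767 (array([433.3,  24.5]), 149.5, 49.2, 10.6) 21.5
top black [344. 219.] 795 (array([ 376.3, -212. ]), 148.5, 50.1, 10.1) 25.9
top bluegrey [278.  95.] 54 (array([769.1, -15.6]), 47.8, 13.3, 85.9) 30.7
top bluegrey [312.  96.] 61 (array([ 764.6, -121.1]), 51.9, 11.5, -84.3) 30.8
top bluegrey [243.  99.] 57 (array([758.1,  97.8]), 47.4, 13.5, 90.0) 30.6
top bluegrey [277. 150.] 53 (array([591.7,  -8.7]), 50.2, 8.8, 86.0) 31.3
top bluegrey [320. 151.] 64 (array([ 588.6, -141.8]), 51.2, 12.4, -82.5) 30.1
top bluegrey [242. 154.] 55 (array([578.9,  97.1]), 49.7, 10.1, -89.0) 30.7
top bluegrey [395. 165.] 151 (array([ 542.6, -376.8]), 57.9, 25.7, -21.9) 25.9
scene ivory [281. 219.] 1126 (array([434.9,  22.1]), 150.8, 49.9, 10.7) 23.0
scene bluegrey [111. 274.] 228 (array([ 544.1, -380. ]), 55.3, 24.4, -20.8) 28.0
scene bluegrey [319. 269.] 108 (array([581.6,  93.5]), 49.5, 13.2, -89.3) 32.3
scene bluegrey [274. 279.] 135 (array([593.8, -11.5]), 49.5, 13.4, 88.4) 32.5
scene bluegrey [215. 283.] 135 (array([ 590.6, -144.3]), 51.4, 13.7, -84.7) 32.1
scene bluegrey [333. 347.] 187 (array([758.9,  95.2]), 50.7, 11.4, -88.6) 32.2
scene bluegrey [280. 359.] 192 (array([771.5, -18.2]), 49.2, 12.3, -89.9) 31.9
scene bluegrey [229. 362.] 196 (array([ 766.7, -123.5]), 51.1, 12.0, -83.1) 31.8
scene bluegrey [249. 411.] 69 (array([880.4, -90.2]), 14.9, 13.0, -6.5) 110.8
scene bluegrey [198. 415.] 69 (array([ 882.1, -184.8]), 15.3, 13.6, -48.0) 110.7
scene blue [249. 412.] 52 (array([881.9, -89.5]), 14.2, 11.3, -54.1) 110.5
scene blue [198. 416.] 57 (array([ 881.6, -184.3]), 14.0, 13.6, -48.2) 110.4
```

```bash
cat >> h.py <<'E'
def plan(*W):
    s=bot.observe();R0=R.from_euler('xyz',s['ee_rot'],degrees=True)
    print('t',s['t'],'at',np.round(s['eef_pos'],4),np.round(s['ee_rot'],1),'grip',round(s['grip_width'],4),'F',np.round(s['force'],1))
    for x,y,z,a in W:
        d=R0.inv().apply(np.array([x,y,z])-s['eef_pos']); w=(R0.inv()*R.from_euler('xyz',[180,0,a],degrees=True)).as_rotvec(degrees=True)
        print(np.round(w,1).tolist(),np.round(d,4).tolist())
E
python3 - <<'E'
from h import *
for n in("top","scene"):
    p,P=shot(n);H=hsv(p)
    print(H[218,197] if n=="top" else H[193,367], P[218,197])
    ok=(P[...,0]>.3)&(P[...,0]<.6)&(P[...,1]>.12)&(P[...,1]<.3)&(P[...,2]>.012)&(H[...,0]<9)&(H[...,1]>170)
    for b in blobs(ok,P,250): print(n,*b)
    if n=="scene":
        m=(H[...,2]<75)&(P[...,0]>.28)&(P[...,0]<.5)&(P[...,1]<-.13)&(P[...,1]>-.3)&(P[...,2]>.012)
        for b in blobs(m,P,250): print('black',*b)
        cv2.imwrite("pics/crop.png",cv2.resize(p[120:300,90:410],None,fx=2.4,fy=2.4))
plan((.5,.25,.2,0),(.38,-.212,.2,10))
E
```

```text
[ 11 189 239] [0.38256249 0.23882417 0.02349998]
[  9 195 242] [ 0.40309654 -0.1815119   0.00143939]
t 0.3 at [0.2732 0.6171 0.2263] [180.   -0.  -23.9] grip 0.0875 F [-0.6 -0.1 -0.1]
[0.0, 0.0, -23.9] [0.356, 0.2438, 0.0264]
[0.0, 0.0, -33.9] [0.4333, 0.7148, 0.0267]
```

View pics/crop.png

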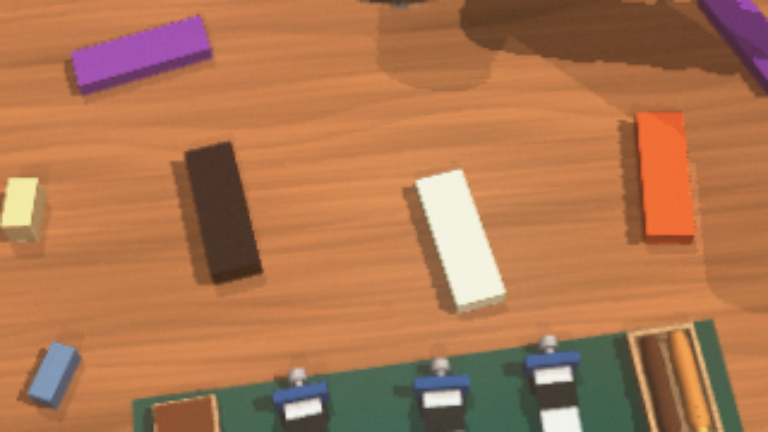

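The crop confirms the choices: black (222,212), ivory (460,240), orange (665,178) and blue-grey dressing stone (55,375) in crop pixels. The purple (140,55) and yellow (22,210) blocks are not meant.

{"name": "jog_arm", "arguments": {
  "targets": [0, 0, -23.9, 0.356, 0.244, 0.026, 1, 0, 0, -23.9, 0.356, 0.244, 0.026, 1, 0, 0, -23.9, 0.356, 0.244, 0.026, 1, 0, 0, -23.9, 0.356, 0.244, 0.026, 1, 0, 0, -23.9, 0.356, 0.244, 0.026, 1, 0, 0, -23.9, 0.356, 0.244, 0.026, 1, 0, 0, -23.9, 0.356, 0.244, 0.026, 1, 0, 0, -23.9, 0.356, 0.244, 0.026, 1, 0, 0, -23.9, 0.356, 0.244, 0.026, 1, 0, 0, -23.9, 0.356, 0.244, 0.026, 1]
}}

```text
t: 1.3
eef_pos: [0.5012, 0.2466, 0.2003]
ee_rot: [180.0, 0.0, -0.2]
force: [1.3, 0.5, 0.1]
grip_width: 0.0879
grip_force: 0.0
```

{"name": "jog_arm", "arguments": {
  "targets": [0, 0, -10, -0.05, 0.462, 0, 1, 0, 0, -10, -0.05, 0.462, 0, 1, 0, 0, -10, -0.05, 0.462, 0, 1, 0, 0, -10, -0.05, 0.462, 0, 1, 0, 0, -10, -0.05, 0.462, 0, 1, 0, 0, -10, -0.05, 0.462, 0, 1, 0, 0, -10, -0.12, 0.462, 0, 1, 0, 0, -10, -0.12, 0.462, 0, 1, 0, 0, -10, -0.12, 0.462, 0, 1, 0, 0, -10, -0.12, 0.462, 0, 1]
}}

```text
t: 2.3
eef_pos: [0.3787, -0.2136, 0.2009]
ee_rot: [180.0, -0.0, 10.0]
force: [2.0, 0.7, 0.5]
grip_width: 0.0876
grip_force: 0.0
```

```bash
python3 - <<'E'
from h import *
p,P=shot("wrist")
cv2.imwrite("pics/w1.png",p)
ok=(P[...,2]>.012)&(P[...,2]<.05)
for b in blobs(ok,P,400): print(*b)
plan((.376,-.213,.06,10.1),(.376,-.213,.004,10.1))
p,P=shot("top");H=hsv(p)
ok=(P[...,0]>.3)&(P[...,0]<.55)&(P[...,1]>.12)&(P[...,1]<.3)&(P[...,2]>.01)&(H[...,0]<13)&(H[...,1]>170)
for b in blobs(ok,P,100): print(*b)
E
```

```text
[70. 92.] 8058 (array([435.3,  22.6]), 149.8, 53.0, 10.9) 22.2
[471.  58.] 2000 (array([ 543.6, -380. ]), 59.0, 26.7, -22.8) 26.3
[282. 184.] 5738 (array([ 379.1, -214. ]), 149.4, 50.0, 10.2) 26.7
[453. 227.] 1113 (array([ 370.4, -421.3]), 33.0, 32.3, 85.1) 35.1
t 2.35 at [ 0.3768 -0.2158  0.2007] [180.    0.    9.9] grip 0.0877 F [-2.2 -2.5 -0.1]
[0.0, 0.0, -0.2] [-0.0003, -0.0029, 0.1407]
[0.0, 0.0, -0.2] [-0.0002, -0.0029, 0.1967]
[195. 219.] 812 (array([381.7, 244.3]), 150.2, 50.6, -6.3) 23.4
```

{"name": "jog_arm", "arguments": {
  "targets": [0, 0, 0, 0, 0, 0.05, 1, 0, 0, 0, 0, 0, 0.1, 1, 0, 0, 0, 0, 0, 0.15, 1, 0, 0, 0, 0, 0, 0.18, 1, 0, 0, 0, 0, 0, 0.196, 1, 0, 0, 0, 0, 0, 0.196, 1, 0, 0, 0, 0, 0, 0.196, 0.3, 0, 0, 0, 0, 0, 0.196, 0.3, 0, 0, 0, 0, 0, 0.196, 0.3, 0, 0, 0, 0, 0, 0.196, 0.3],
  "force": 35
}}

```text
t: 3.4
eef_pos: [0.3809, -0.2121, 0.0055]
ee_rot: [180.0, -0.1, 10.0]
force: [0.2, 0.4, -0.5]
grip_width: 0.0612
grip_force: 0.0
```

```bash
python3 - <<'E'
from h import *
plan((.376,-.213,.12,10.1))
E
```

```text
t 3.4 at [ 0.3809 -0.2121  0.0055] [ 1.8e+02 -1.0e-01  1.0e+01] grip 0.0612 F [ 0.2  0.4 -0.5]
[0.0, -0.1, -0.1] [-0.0047, 0.0001, -0.1145]
```

{"name": "jog_arm", "arguments": {
  "targets": [0, 0, 0, -0.002, 0, 0, 0.3, 0, 0, 0, -0.002, 0, 0, 0.3, 0, 0, 0, -0.002, 0, 0, 0.3, 0, 0, 0, -0.002, 0, 0, 0.3, 0, 0, 0, -0.002, 0, -0.01, 0.3, 0, 0, 0, -0.002, 0, -0.04, 0.3, 0, 0, 0, -0.002, 0, -0.08, 0.3, 0, 0, 0, -0.002, 0, -0.116, 0.3, 0, 0, 0, -0.002, 0, -0.116, 0.3]
}}

```text
t: 4.3
eef_pos: [0.3808, -0.2129, 0.1253]
ee_rot: [179.8, -0.4, 10.1]
force: [1.1, -0.4, -3.7]
grip_width: 0.0498
grip_force: 35.0
```

```bash
python3 - <<'E'
from h import *
p,P=shot("wrist"); cv2.imwrite("pics/w2.png",p)
plan((.5,-.05,.12,5),(.669,.096,.12,.3),(.669,.096,.12,0.3))
E
```

```text
t 4.35 at [ 0.3794 -0.2125  0.1229] [179.9  -0.3  10. ] grip 0.0497 F [ 0.5  0.6 -4.4]
[0.0, -0.3, 5.0] [0.147, -0.139, 0.0035]
[0.0, -0.3, 9.7] [0.3388, -0.2534, 0.0044]
[0.0, -0.3, 9.7] [0.3388, -0.2534, 0.0044]
```

View pics/w2.png

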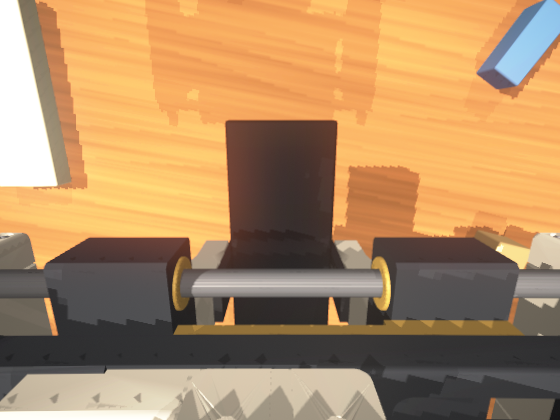

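The black stone is held straight and level; its far edge is at row 121 and its sides at columns 227–337.

{"name": "jog_arm", "arguments": {
  "targets": [0, 0, 9.7, 0.339, -0.253, 0.004, 0.3, 0, 0, 9.7, 0.339, -0.253, 0.004, 0.3, 0, 0, 9.7, 0.339, -0.253, 0.004, 0.3, 0, 0, 9.7, 0.339, -0.253, 0.004, 0.3, 0, 0, 9.7, 0.339, -0.253, 0.004, 0.3, 0, 0, 9.7, 0.339, -0.253, 0.004, 0.3, 0, 0, 9.7, 0.339, -0.253, 0.004, 0.3, 0, 0, 9.7, 0.339, -0.253, 0.004, 0.3, 0, 0, 9.7, 0.339, -0.253, 0.004, 0.3, 0, 0, 9.7, 0.339, -0.253, 0.004, 0.3]
}}

```text
t: 5.35
eef_pos: [0.6689, 0.0984, 0.1133]
ee_rot: [179.9, 0.2, 0.4]
force: [-1.2, -0.0, -4.6]
grip_width: 0.0495
grip_force: 35.0
```

{"name": "jog_arm", "arguments": {
  "targets": [0, 0, 0, 0, 0, 0, 0.3, 0, 0, 0, 0, 0, 0, 0.3, 0, 0, 0, 0, 0, 0, 0.3]
}}

```text
t: 5.65
eef_pos: [0.6671, 0.0948, 0.1162]
ee_rot: [180.0, 0.1, 0.3]
force: [0.0, -0.4, -3.5]
grip_width: 0.0497
grip_force: 35.0
```

```bash
cat >> h.py <<'E'
def held(h0=.08):
    "front edge of the held stone and the jaws ahead, in world and tool x"
    p,P=shot("wrist");s=bot.observe();m=(P[...,2]>h0)
    R0=R.from_euler('xyz',s['ee_rot'],degrees=True)
    Q=(P-s['eef_pos'])@R0.as_matrix()
    k=(abs(Q[...,1])<.015)&(Q[...,2]>-.03)&(Q[...,2]<.01)&(Q[...,0]>.02)&(Q[...,0]<.1)
    print('stone front tool x',np.round(np.percentile(Q[k][:,0],[50,98,100]),4),'topz tool',np.round(np.median(Q[k][:,2]),4))
    for sgn in(1,):
        e=[(q:=Q[k&(abs(Q[...,0]-x)<.003)]) is not None and np.round(Q[(abs(Q[...,0]-x)<.003)&(Q[...,2]>-.03)&(Q[...,2]<.01)&(abs(Q[...,1])<.06)][:,1],4) for x in(.04,.065)]
        print('side y',[(a.min(),a.max()) for a in e if len(a)])
    b=masks(p)['blue']|masks(p)['bluegrey']
    for t in blobs(b&(P[...,2]<.045)&(P[...,2]>.022),P,100): print('jaw',*t)
    return p,P
E
python3 - <<'E'
from h import *
p,P=held()
cv2.imwrite("pics/w3.png",p)
plan((.669,.096,.028,.3))
E
```

```text
stone front tool x [0.0488 0.0727 0.0735] topz tool -0.0205
side y [(np.float64(-0.0252), np.float64(0.0247)), (np.float64(-0.0252), np.float64(0.0252))]
jaw [430.  79.] 1219 (array([771.1, -17.3]), 51.9, 12.0, 87.5) 31.5
jaw [545.  88.] 480 (array([ 764.6, -104.4]), 16.9, 11.6, -84.0) 31.0
jaw [280.  96.] 1155 (array([759.2,  96.1]), 52.0, 11.7, -88.7) 31.6
t 5.7 at [0.6674 0.0948 0.1166] [180.    0.    0.3] grip 0.0497 F [ 0.2  0.3 -2.6]
[0.0, 0.0, -0.0] [0.0017, -0.0012, 0.0886]
```

View pics/w3.png

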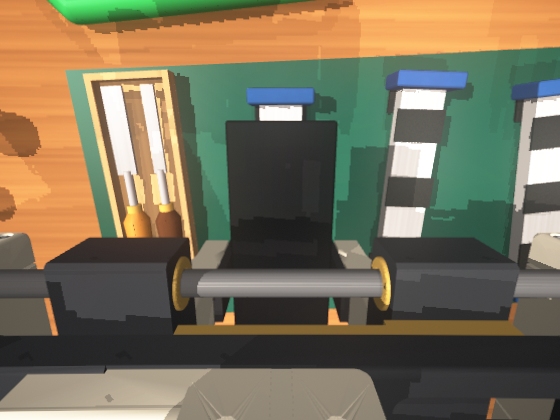

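The stone sits over the left holder, its far edge at row 121 and the jaw at (280,96). Gouge tray at (140,160) on the left, as required.

{"name": "jog_arm", "arguments": {
  "targets": [0, 0, 0, 0.004, -0.001, 0.03, 0.3, 0, 0, 0, 0.004, -0.001, 0.06, 0.3, 0, 0, 0, 0.004, -0.001, 0.07, 0.3, 0, 0, 0, 0.004, -0.001, 0.08, 0.3, 0, 0, 0, 0.004, -0.001, 0.086, 0.3, 0, 0, 0, 0.004, -0.001, 0.089, 0.3, 0, 0, 0, 0.004, -0.001, 0.09, 0.3, 0, 0, 0, 0.004, -0.001, 0.09, 0.3, 0, 0, 0, 0.004, -0.001, 0.09, 0.3]
}}

```text
t: 6.6
eef_pos: [0.6724, 0.0968, 0.0273]
ee_rot: [-180.0, -0.1, 0.3]
force: [0.1, 0.3, -2.6]
grip_width: 0.0498
grip_force: 35.0
```

```bash
python3 - <<'E'
from h import *
plan((.671,.096,.0265,.3)); print(bot.observe()['wrist_torque'])
E
```

```text
t 6.6 at [0.6724 0.0968 0.0273] [-1.8e+02 -1.0e-01  3.0e-01] grip 0.0498 F [ 0.1  0.3 -2.6]
[-0.0, -0.1, 0.0] [-0.0015, 0.0008, 0.0008]
[-0.02030761 -0.01548777 -0.00149212]
```

{"name": "jog_arm", "arguments": {
  "targets": [0, 0, 0, -0.001, 0, 0.001, 0.3, 0, 0, 0, -0.001, 0, 0.0015, 0.3, 0, 0, 0, -0.001, 0, 0.0015, 0.8, 0, 0, 0, -0.001, 0, 0.0015, 0.8, 0, 0, 0, -0.001, 0, 0.0015, 0.8, 0, 0, 0, -0.001, 0, 0.0015, 0.8, 0, 0, 0, -0.001, 0, -0.03, 0.8, 0, 0, 0, -0.001, 0, -0.08, 1, 0, 0, 0, -0.001, 0, -0.13, 1, 0, 0, 0, -0.001, 0, -0.17, 1]
}}

```text
t: 7.6
eef_pos: [0.6716, 0.0967, 0.2]
ee_rot: [-180.0, -0.1, 0.3]
force: [0.8, 0.2, 0.5]
grip_width: 0.0861
grip_force: 0.0
```

```bash
cat >> h.py <<'E'
def check():
    p,P=shot("wrist")
    for b in blobs((P[...,2]>.04)&(P[...,2]<.06),P,800): print('stone?',*b)
    b=masks(p)['blue']|masks(p)['bluegrey']
    for t in blobs(b&(P[...,2]<.045)&(P[...,2]>.022),P,100): print('jaw',*t)
    return p,P
E
python3 - <<'E'
from h import *
check()
plan((.385,.244,.19,-6.3))
E
```

```text
stone? [280. 189.] 6469 (array([670.3,  97.7]), 149.3, 50.0, 0.1) 46.7
jaw [393.  95.] 623 (array([771.4, -17.3]), 51.9, 11.8, 88.2) 31.4
jaw [496. 100.] 670 (array([ 766.7, -122.9]), 52.7, 12.2, -83.9) 31.3
jaw [282. 107.] 600 (array([759.3,  96.4]), 51.8, 10.9, -89.7) 31.6
jaw [283. 264.] 353 (array([582.2,  94.9]), 51.4, 10.5, -88.9) 31.8
t 7.65 at [0.6746 0.0971 0.2076] [-179.9   -0.7    0.4] grip 0.0862 F [ 2.6 -0.5  8.9]
[-0.2, -0.7, 6.7] [-0.2888, -0.1488, 0.0145]
```

{"name": "jog_arm", "arguments": {
  "targets": [0, 0, 6.6, -0.286, -0.149, 0, 1, 0, 0, 6.6, -0.286, -0.149, 0, 1, 0, 0, 6.6, -0.286, -0.149, 0, 1, 0, 0, 6.6, -0.286, -0.149, 0, 1, 0, 0, 6.6, -0.286, -0.149, 0, 1, 0, 0, 6.6, -0.286, -0.149, 0, 1, 0, 0, 6.6, -0.286, -0.149, 0, 1, 0, 0, 6.6, -0.286, -0.149, 0, 1, 0, 0, 6.6, -0.286, -0.149, 0, 1, 0, 0, 6.6, -0.286, -0.149, 0, 1]
}}

```text
t: 8.65
eef_pos: [0.3847, 0.244, 0.1966]
ee_rot: [-180.0, -0.0, -6.3]
force: [-0.5, -1.0, -0.4]
grip_width: 0.0875
grip_force: 0.0
```

{"name": "jog_arm", "arguments": {
  "targets": [0, 0, 0, 0, 0, 0, 1, 0, 0, 0, 0, 0, 0, 1, 0, 0, 0, 0, 0, 0, 1]
}}

```text
t: 8.95
eef_pos: [0.3846, 0.2438, 0.1963]
ee_rot: [180.0, 0.0, -6.3]
force: [0.1, 0.8, 0.2]
grip_width: 0.0875
grip_force: 0.0
```

```bash
python3 - <<'E'
from h import *
p,P=shot("wrist")
for b in blobs((P[...,2]>.012)&(P[...,2]<.05),P,800): print(*b)
plan((.382,.244,.0045,-6.3))
E
```

```text
[482. 115.] 7663 (array([434.6,  23. ]), 149.7, 52.7, 10.4) 21.4
[103.  90.] 2101 (array([511.4, 419.9]), 30.7, 29.9, -27.6) 32.6
[282. 185.] 5814 (array([383.9, 243.3]), 149.0, 50.2, -6.5) 23.7
[106. 216.] 1201 (array([379.9, 446.7]), 53.6, 22.5, 52.7) 43.9
[193. 322.] 1021 (array([221.3, 383.8]), 61.3, 50.2, 21.3) 22.1
t 9.0 at [0.3845 0.2438 0.1963] [180.    0.   -6.3] grip 0.0876 F [-0.   0.3 -0.1]
[0.0, 0.0, -0.0] [-0.0025, -0.0, 0.1918]
```

{"name": "jog_arm", "arguments": {
  "targets": [0, 0, 0, -0.001, 0, 0.05, 0.8, 0, 0, 0, -0.001, 0, 0.1, 0.8, 0, 0, 0, -0.001, 0, 0.15, 0.8, 0, 0, 0, -0.001, 0, 0.18, 0.8, 0, 0, 0, -0.001, 0, 0.192, 0.8, 0, 0, 0, -0.001, 0, 0.192, 0.8, 0, 0, 0, -0.001, 0, 0.192, 0.3, 0, 0, 0, -0.001, 0, 0.192, 0.3, 0, 0, 0, -0.001, 0, 0.192, 0.3, 0, 0, 0, -0.001, 0, 0.192, 0.3]
}}

```text
t: 10.0
eef_pos: [0.3834, 0.2443, 0.0055]
ee_rot: [-179.9, -0.0, -6.3]
force: [-1.2, -2.2, 5.4]
grip_width: 0.0499
grip_force: 35.0
```

{"name": "jog_arm", "arguments": {
  "targets": [0, 0, 0, 0, 0, 0, 0.3, 0, 0, 0, 0, 0, 0, 0.3, 0, 0, 0, 0, 0, 0, 0.3, 0, 0, 0, 0, 0, -0.01, 0.3, 0, 0, 0, 0, 0, -0.04, 0.3, 0, 0, 0, 0, 0, -0.08, 0.3, 0, 0, 0, 0, 0, -0.115, 0.3, 0, 0, 0, 0, 0, -0.115, 0.3]
}}

```text
t: 10.8
eef_pos: [0.3851, 0.2467, 0.1248]
ee_rot: [-179.5, -0.3, -6.2]
force: [1.4, 1.6, -4.3]
grip_width: 0.0493
grip_force: 35.0
```

```bash
python3 - <<'E'
from h import *
plan((.682,-.0135,.12,-2.2))
E
```

```text
t 10.8 at [0.3851 0.2467 0.1248] [-179.5   -0.3   -6.2] grip 0.0493 F [ 1.4  1.6 -4.3]
[-0.4, -0.3, -4.0] [0.3234, 0.2265, 0.0046]
```

{"name": "jog_arm", "arguments": {
  "targets": [0, 0, -4.1, 0.325, 0.223, 0, 0.3, 0, 0, -4.1, 0.325, 0.223, 0, 0.3, 0, 0, -4.1, 0.325, 0.223, 0, 0.3, 0, 0, -4.1, 0.325, 0.223, 0, 0.3, 0, 0, -4.1, 0.325, 0.223, 0, 0.3, 0, 0, -4.1, 0.325, 0.223, 0, 0.3, 0, 0, -4.1, 0.325, 0.223, 0, 0.3, 0, 0, -4.1, 0.325, 0.223, 0, 0.3, 0, 0, -4.1, 0.325, 0.223, 0, 0.3, 0, 0, -4.1, 0.325, 0.223, 0, 0.3]
}}

```text
t: 11.8
eef_pos: [0.6812, -0.0142, 0.1178]
ee_rot: [180.0, 0.2, -2.3]
force: [-0.8, 0.9, -3.6]
grip_width: 0.0498
grip_force: 35.0
```

{"name": "jog_arm", "arguments": {
  "targets": [0, 0, 0, 0, 0, 0, 0.3, 0, 0, 0, 0, 0, 0, 0.3, 0, 0, 0, 0, 0, 0, 0.3, 0, 0, 0, 0, 0, 0, 0.3]
}}

```text
t: 12.2
eef_pos: [0.6816, -0.0122, 0.1201]
ee_rot: [-180.0, -0.0, -2.1]
force: [-0.5, -0.1, -2.4]
grip_width: 0.0498
grip_force: 35.0
```

```bash
python3 - <<'E'
from h import *
held()
plan((.6835,-.0135,.0265,-2.2))
E
```

```text
stone front tool x [0.0494 0.0738 0.0747] topz tool -0.0177
side y [(np.float64(-0.0253), np.float64(0.0246)), (np.float64(-0.0251), np.float64(0.0253))]
jaw [419. 100.] 1111 (array([ 766.9, -122.5]), 51.3, 11.9, -83.7) 31.5
jaw [282.  97.] 590 (array([772.2, -17. ]), 50.3, 9.6, 88.4) 31.8
jaw [141. 121.] 1007 (array([759.5,  95.7]), 51.2, 11.7, -89.4) 31.9
t 12.25 at [ 0.6817 -0.0123  0.12  ] [-180.    -0.    -2.1] grip 0.0496 F [ 0.6 -0.1 -3.8]
[-0.0, -0.0, 0.1] [0.0018, 0.0011, 0.0935]
```

{"name": "jog_arm", "arguments": {
  "targets": [0, 0, 0, 0, 0.0015, 0.03, 0.3, 0, 0, 0, 0, 0.0015, 0.06, 0.3, 0, 0, 0, 0, 0.0015, 0.075, 0.3, 0, 0, 0, 0, 0.0015, 0.084, 0.3, 0, 0, 0, 0, 0.0015, 0.09, 0.3, 0, 0, 0, 0, 0.0015, 0.0925, 0.3, 0, 0, 0, 0, 0.0015, 0.0935, 0.3, 0, 0, 0, 0, 0.0015, 0.0935, 0.3, 0, 0, 0, 0, 0.0015, 0.0935, 0.3]
}}

```text
t: 13.15
eef_pos: [0.6823, -0.0144, 0.0269]
ee_rot: [-180.0, -0.1, -2.2]
force: [0.1, -0.2, -2.9]
grip_width: 0.0496
grip_force: 35.0
```

```bash
python3 - <<'E'
from h import *
plan((.682,-.0137,.0265,-2.2))
E
```

```text
t 13.15 at [ 0.6823 -0.0144  0.0269] [-1.8e+02 -1.0e-01 -2.2e+00] grip 0.0496 F [ 0.1 -0.2 -2.9]
[-0.0, -0.1, 0.0] [-0.0003, -0.0007, 0.0004]
```

{"name": "jog_arm", "arguments": {
  "targets": [0, 0, 0, 0, -0.0005, 0.001, 0.3, 0, 0, 0, 0, -0.0005, 0.001, 0.3, 0, 0, 0, 0, -0.0005, 0.001, 0.8, 0, 0, 0, 0, -0.0005, 0.001, 0.8, 0, 0, 0, 0, -0.0005, 0.001, 0.8, 0, 0, 0, 0, -0.0005, 0.001, 0.8, 0, 0, 0, 0, -0.0005, -0.03, 0.8, 0, 0, 0, 0, -0.0005, -0.08, 1, 0, 0, 0, 0, -0.0005, -0.13, 1, 0, 0, 0, 0, -0.0005, -0.17, 1]
}}

```text
t: 14.15
eef_pos: [0.6824, -0.0141, 0.1995]
ee_rot: [-180.0, -0.1, -2.2]
force: [2.0, 0.2, -0.3]
grip_width: 0.0859
grip_force: 0.0
```

{"name": "jog_arm", "arguments": {
  "targets": [0, 0, 0, 0, 0, 0, 1, 0, 0, 0, 0, 0, 0, 1, 0, 0, 0, 0, 0, 0, 1]
}}

```text
t: 14.45
eef_pos: [0.681, -0.014, 0.1949]
ee_rot: [180.0, 0.1, -2.2]
force: [1.0, -0.0, -0.9]
grip_width: 0.0877
grip_force: 0.0
```

```bash
python3 - <<'E'
from h import *
check()
plan((.436,.023,.195,10.6))
E
```

```text
stone? [280. 187.] 6585 (array([682.3, -12.9]), 148.8, 50.1, -2.4) 43.7
stone? [175. 189.] 5365 (array([671.5,  97.4]), 147.6, 50.7, 0.0) 46.9
jaw [385. 104.] 639 (array([ 767. , -122.8]), 51.5, 11.6, -83.7) 31.5
jaw [278. 103.] 490 (array([771.8, -16.6]), 49.7, 10.5, 88.4) 31.7
jaw [171. 120.] 607 (array([759.5,  95.7]), 51.4, 11.8, -89.3) 31.8
jaw [281. 264.] 334 (array([593.5, -10.7]), 50.4, 10.3, 88.1) 31.9
t 14.5 at [ 0.681  -0.0141  0.1945] [ 1.8e+02  1.0e-01 -2.2e+00] grip 0.0874 F [ 0.1 -0.3 -0.3]
[0.0, 0.1, -12.8] [-0.2462, -0.0277, 0.0001]
```

{"name": "jog_arm", "arguments": {
  "targets": [0, 0, -12.8, -0.246, -0.028, 0, 0.8, 0, 0, -12.8, -0.246, -0.028, 0, 0.8, 0, 0, -12.8, -0.246, -0.028, 0, 0.8, 0, 0, -12.8, -0.246, -0.028, 0, 0.8, 0, 0, -12.8, -0.246, -0.028, 0, 0.8, 0, 0, -12.8, -0.246, -0.028, 0, 0.8, 0, 0, -12.8, -0.246, -0.028, 0, 0.8, 0, 0, -12.8, -0.246, -0.028, 0, 0.8, 0, 0, -12.8, -0.246, -0.028, 0, 0.8]
}}

```text
t: 15.4
eef_pos: [0.4377, 0.0233, 0.1955]
ee_rot: [180.0, 0.1, 10.6]
force: [0.3, 0.3, 0.7]
grip_width: 0.0701
grip_force: 0.0
```

```bash
python3 - <<'E'
from h import *
p,P=shot("wrist")
for b in blobs((P[...,2]>.012)&(P[...,2]<.05),P,2500): print(*b)
plan((.435,.023,.0045,10.6))
E
```

```text
[237.  26.] 2599 (array([602.1,  96.2]), 49.0, 15.6, 89.5) 44.1
[350.  29.] 3144 (array([613.4, -11.8]), 52.2, 22.1, -79.8) 42.8
[476.  47.] 3892 (array([ 609. , -138.5]), 91.9, 50.2, 9.8) 22.4
[281. 186.] 5748 (array([435.1,  23.2]), 148.7, 50.0, 10.5) 21.7
t 15.45 at [0.4377 0.0232 0.1955] [1.80e+02 1.00e-01 1.06e+01] grip 0.07 F [-0.   0.  -0.5]
[0.0, 0.1, -0.0] [-0.0024, -0.0004, 0.191]
```

{"name": "jog_arm", "arguments": {
  "targets": [0, 0, 0, -0.0025, 0, 0.05, 0.8, 0, 0, 0, -0.0025, 0, 0.1, 0.8, 0, 0, 0, -0.0025, 0, 0.15, 0.8, 0, 0, 0, -0.0025, 0, 0.18, 0.8, 0, 0, 0, -0.0025, 0, 0.1915, 0.8, 0, 0, 0, -0.0025, 0, 0.1915, 0.8, 0, 0, 0, -0.0025, 0, 0.1915, 0.3, 0, 0, 0, -0.0025, 0, 0.1915, 0.3, 0, 0, 0, -0.0025, 0, 0.1915, 0.3, 0, 0, 0, -0.0025, 0, 0.1915, 0.3]
}}

```text
t: 16.45
eef_pos: [0.4351, 0.0231, 0.0052]
ee_rot: [-180.0, -0.1, 10.6]
force: [0.9, -1.4, 1.6]
grip_width: 0.0495
grip_force: 35.0
```

{"name": "jog_arm", "arguments": {
  "targets": [0, 0, 0, 0, 0, 0, 0.3, 0, 0, 0, 0, 0, 0, 0.3, 0, 0, 0, 0, 0, 0, 0.3, 0, 0, 0, 0, 0, -0.01, 0.3, 0, 0, 0, 0, 0, -0.04, 0.3, 0, 0, 0, 0, 0, -0.08, 0.3, 0, 0, 0, 0, 0, -0.115, 0.3, 0, 0, 0, 0, 0, -0.115, 0.3, 0, 0, 0, 0, 0, -0.115, 0.3, 0, 0, 0, 0, 0, -0.115, 0.3]
}}

```text
t: 17.45
eef_pos: [0.4333, 0.0225, 0.1186]
ee_rot: [180.0, 0.1, 10.6]
force: [0.6, -0.5, -3.7]
grip_width: 0.0496
grip_force: 35.0
```

```bash
python3 - <<'E'
from h import *
plan((.678,-.1327,.12,6.6))
E
```

```text
t 17.45 at [0.4333 0.0225 0.1186] [1.80e+02 1.00e-01 1.06e+01] grip 0.0496 F [ 0.6 -0.5 -3.7]
[0.0, 0.1, 4.0] [0.212, 0.1975, -0.0018]
```

{"name": "jog_arm", "arguments": {
  "targets": [0, 0, 4, 0.212, 0.1975, 0, 0.3, 0, 0, 4, 0.212, 0.1975, 0, 0.3, 0, 0, 4, 0.212, 0.1975, 0, 0.3, 0, 0, 4, 0.212, 0.1975, 0, 0.3, 0, 0, 4, 0.212, 0.1975, 0, 0.3, 0, 0, 4, 0.212, 0.1975, 0, 0.3, 0, 0, 4, 0.212, 0.1975, 0, 0.3, 0, 0, 4, 0.212, 0.1975, 0, 0.3, 0, 0, 4, 0.212, 0.1975, 0, 0.3, 0, 0, 4, 0.212, 0.1975, 0, 0.3]
}}

```text
t: 18.45
eef_pos: [0.6784, -0.1315, 0.1191]
ee_rot: [-180.0, 0.1, 6.7]
force: [0.5, -0.3, -3.2]
grip_width: 0.0497
grip_force: 35.0
```

```bash
python3 - <<'E'
from h import *
held()
plan((.678,-.1327,.0265,6.6))
E
```

```text
stone front tool x [0.0493 0.0732 0.0741] topz tool -0.0154
side y [(np.float64(-0.0252), np.float64(0.0246)), (np.float64(-0.0252), np.float64(0.0252))]
jaw [145.  76.] 1096 (array([771.6, -17.6]), 51.2, 11.6, 88.5) 32.0
jaw [13. 76.] 444 (array([759.7,  79.7]), 21.0, 11.6, 89.5) 32.1
jaw [284. 100.] 1033 (array([ 767.5, -122.9]), 51.8, 11.1, -83.4) 31.7
t 18.5 at [ 0.6786 -0.1314  0.1196] [-180.     0.     6.7] grip 0.0494 F [-1.   0.4 -2.3]
[-0.0, 0.0, 0.1] [-0.0007, 0.0012, 0.0931]
```

{"name": "jog_arm", "arguments": {
  "targets": [0, 0, 0, 0, 0.0015, 0.03, 0.3, 0, 0, 0, 0, 0.0015, 0.06, 0.3, 0, 0, 0, 0, 0.0015, 0.075, 0.3, 0, 0, 0, 0, 0.0015, 0.084, 0.3, 0, 0, 0, 0, 0.0015, 0.09, 0.3, 0, 0, 0, 0, 0.0015, 0.092, 0.3, 0, 0, 0, 0, 0.0015, 0.093, 0.3, 0, 0, 0, 0, 0.0015, 0.093, 0.3, 0, 0, 0, 0, 0.0015, 0.093, 0.3]
}}

```text
t: 19.4
eef_pos: [0.68, -0.1337, 0.0274]
ee_rot: [180.0, -0.1, 6.6]
force: [-0.5, -0.1, -3.5]
grip_width: 0.0495
grip_force: 35.0
```

```bash
python3 - <<'E'
from h import *
plan((.679,-.133,.0265,6.6))
E
```

```text
t 19.4 at [ 0.68   -0.1337  0.0274] [ 1.8e+02 -1.0e-01  6.6e+00] grip 0.0495 F [-0.5 -0.1 -3.5]
[0.0, -0.1, 0.0] [-0.0009, -0.0008, 0.0009]
```

{"name": "jog_arm", "arguments": {
  "targets": [0, 0, 0, -0.001, -0.0005, 0.001, 0.3, 0, 0, 0, -0.001, -0.0005, 0.0015, 0.3, 0, 0, 0, -0.001, -0.0005, 0.0015, 0.8, 0, 0, 0, -0.001, -0.0005, 0.0015, 0.8, 0, 0, 0, -0.001, -0.0005, 0.0015, 0.8, 0, 0, 0, -0.001, -0.0005, 0.0015, 0.8, 0, 0, 0, -0.001, -0.0005, -0.03, 0.8, 0, 0, 0, -0.001, -0.0005, -0.08, 1, 0, 0, 0, -0.001, -0.0005, -0.13, 1, 0, 0, 0, -0.001, -0.0005, -0.17, 1]
}}

```text
t: 20.4
eef_pos: [0.6791, -0.1335, 0.2001]
ee_rot: [180.0, -0.1, 6.6]
force: [1.1, -0.7, -0.9]
grip_width: 0.0859
grip_force: 0.0
```

{"name": "jog_arm", "arguments": {
  "targets": [0, 0, 0, 0, 0, 0, 1, 0, 0, 0, 0, 0, 0, 1, 0, 0, 0, 0, 0, 0, 1]
}}

```text
t: 20.7
eef_pos: [0.6777, -0.1332, 0.1954]
ee_rot: [-180.0, 0.1, 6.6]
force: [-0.4, -0.9, -0.7]
grip_width: 0.0877
grip_force: 0.0
```

```bash
python3 - <<'E'
from h import *
p,P=check()
for b in blobs((P[...,2]>.035)&(P[...,2]<.06),P,2500): print(*b)
plan((.545,-.379,.19,-22))
E
```

```text
stone? [400.   7.] 1866 (array([ 857.7, -196.9]), 145.4, 14.8, -86.1) 46.3
stone? [533.  19.] 2061 (array([ 864.8, -342.6]), 60.1, 30.7, 83.4) 45.4
stone? [ 57. 167.] 7384 (array([673.1,  97. ]), 144.6, 52.0, -0.4) 47.2
stone? [168. 170.] 6889 (array([681.7, -13.3]), 150.6, 50.1, -2.4) 44.0
stone? [281. 187.] 6172 (array([ 677.9, -132.4]), 148.7, 49.8, 6.5) 41.7
jaw [61. 85.] 665 (array([759.6,  95.6]), 52.0, 11.8, -89.7) 32.1
jaw [176.  86.] 592 (array([771.5, -17.2]), 50.9, 11.6, 87.9) 32.0
jaw [281. 104.] 622 (array([ 767.3, -122.5]), 50.9, 11.7, -83.3) 31.6
jaw [154. 248.] 145 (array([594.,   4.]), 20.5, 11.6, 84.6) 32.0
jaw [282. 264.] 397 (array([ 591.2, -143.3]), 50.6, 11.5, -83.5) 31.7
[ 59. 167.] 7788 (array([673.1,  97. ]), 144.6, 52.0, -0.4) 47.2
[168. 170.] 7064 (array([681.7, -13.4]), 150.6, 50.2, -2.3) 44.0
[281. 187.] 6484 (array([ 677.7, -132.4]), 149.1, 50.1, 6.6) 41.7
t 20.75 at [ 0.6776 -0.1332  0.195 ] [-1.8e+02  1.0e-01  6.6e+00] grip 0.0877 F [ 0.1 -0.7 -0.7]
[0.0, 0.1, 28.6] [-0.16, 0.2289, 0.0053]
```

{"name": "jog_arm", "arguments": {
  "targets": [0, 0, 28.6, -0.16, 0.229, 0, 0.8, 0, 0, 28.6, -0.16, 0.229, 0, 0.8, 0, 0, 28.6, -0.16, 0.229, 0, 0.8, 0, 0, 28.6, -0.16, 0.229, 0, 0.8, 0, 0, 28.6, -0.16, 0.229, 0, 0.8, 0, 0, 28.6, -0.16, 0.229, 0, 0.8, 0, 0, 28.6, -0.16, 0.229, 0, 0.8, 0, 0, 28.6, -0.16, 0.229, 0, 0.8, 0, 0, 28.6, -0.16, 0.229, 0, 0.8]
}}

```text
t: 21.65
eef_pos: [0.546, -0.3786, 0.1956]
ee_rot: [-180.0, 0.1, -22.0]
force: [-0.5, 1.0, -0.2]
grip_width: 0.07
grip_force: 0.0
```

```bash
python3 - <<'E'
from h import *
p,P=shot("wrist"); cv2.imwrite("pics/w4.png",p)
for b in blobs((P[...,2]>.012)&(P[...,2]<.05),P,800): print(*b)
plan((.5435,-.379,.0045,-22))
E
```

```text
[113. 107.] 11690 (array([ 682. , -247.1]), 199.2, 60.8, 4.2) 24.2
[493. 143.] 2415 (array([ 499.3, -607.2]), 195.9, 61.1, -6.6) 44.8
[ 39. 182.] 6637 (array([ 664.8, -135. ]), 124.4, 52.6, 6.2) 41.9
[283. 189.] 1175 (array([ 544.9, -379.9]), 57.9, 24.4, -22.4) 26.7
t 21.7 at [ 0.5463 -0.3784  0.1958] [-1.80e+02  1.00e-01 -2.19e+01] grip 0.0702 F [-0.4 -0.2  0.1]
[-0.0, 0.1, 0.1] [-0.0021, 0.0016, 0.1913]
```

View pics/w4.png

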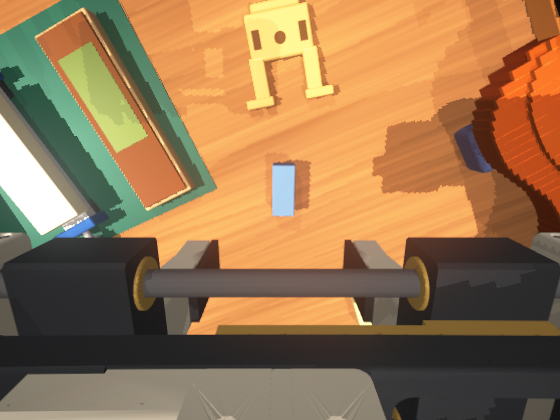

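The dressing stone is between the open fingers at (283,189), clear of everything. The strop is at (110,110), and the violin and stand are off to the side.

{"name": "jog_arm", "arguments": {
  "targets": [0, 0, 0, -0.0015, 0.0015, 0.05, 0.55, 0, 0, 0, -0.0015, 0.0015, 0.1, 0.55, 0, 0, 0, -0.0015, 0.0015, 0.14, 0.55, 0, 0, 0, -0.0015, 0.0015, 0.17, 0.55, 0, 0, 0, -0.0015, 0.0015, 0.187, 0.55, 0, 0, 0, -0.0015, 0.0015, 0.187, 0.55, 0, 0, 0, -0.0015, 0.0015, 0.187, 0.1, 0, 0, 0, -0.0015, 0.0015, 0.187, 0.1, 0, 0, 0, -0.0015, 0.0015, 0.187, 0.1, 0, 0, 0, -0.0015, 0.0015, 0.187, 0.1],
  "force": 20
}}

```text
t: 22.7
eef_pos: [0.5448, -0.3802, 0.011]
ee_rot: [-180.0, -0.1, -22.0]
force: [1.2, 2.3, 4.7]
grip_width: 0.0248
grip_force: 20.0
```

{"name": "jog_arm", "arguments": {
  "targets": [0, 0, 0, 0, 0, 0, 0.1, 0, 0, 0, 0, 0, 0, 0.1, 0, 0, 0, 0, 0, 0, 0.1, 0, 0, 0, 0, 0, -0.01, 0.1, 0, 0, 0, 0, 0, -0.05, 0.1, 0, 0, 0, 0, 0, -0.1, 0.1, 0, 0, 0, 0, 0, -0.13, 0.1, 0, 0, 0, 0, 0, -0.13, 0.1, 0, 0, 0, 0, 0, -0.13, 0.1]
}}

```text
t: 23.6
eef_pos: [0.5441, -0.3801, 0.1409]
ee_rot: [-180.0, -0.1, -22.0]
force: [-0.7, 0.1, -1.2]
grip_width: 0.0247
grip_force: 20.0
```

```bash
python3 - <<'E'
from h import *
p,P=shot("wrist");s=bot.observe()
Q=(P-s['eef_pos'])@R.from_euler('xyz',s['ee_rot'],degrees=True).as_matrix()
k=(abs(Q[...,1])<.01)&(Q[...,2]>-.03)&(Q[...,2]<.01)&(Q[...,0]>.0)&(Q[...,0]<.1)
print(np.percentile(Q[k],[2,50,98,100],axis=0).round(4))
plan((.678,-.1327,.14,6.6))
E
```

```text
[[ 0.0008 -0.0096 -0.0179]
 [ 0.0184 -0.0002 -0.0166]
 [ 0.0295  0.0096  0.0035]
 [ 0.0298  0.01    0.0068]]
t 23.65 at [ 0.5434 -0.3797  0.1394] [-180.    0.  -22.] grip 0.025 F [-0.3  0.5 -1.7]
[-0.0, 0.0, -28.6] [0.0322, -0.2795, -0.0005]
```

{"name": "jog_arm", "arguments": {
  "targets": [0, 0, -28.6, 0.032, -0.2795, 0, 0.1, 0, 0, -28.6, 0.032, -0.2795, 0, 0.1, 0, 0, -28.6, 0.032, -0.2795, 0, 0.1, 0, 0, -28.6, 0.032, -0.2795, 0, 0.1, 0, 0, -28.6, 0.032, -0.2795, 0, 0.1, 0, 0, -28.6, 0.032, -0.2795, 0, 0.1, 0, 0, -28.6, 0.032, -0.2795, 0, 0.1, 0, 0, -28.6, 0.032, -0.2795, 0, 0.1, 0, 0, -28.6, 0.032, -0.2795, 0, 0.1, 0, 0, -28.6, 0.032, -0.2795, 0, 0.1]
}}

```text
t: 24.65
eef_pos: [0.6775, -0.134, 0.1391]
ee_rot: [-180.0, 0.1, 6.5]
force: [-0.2, 0.8, -1.5]
grip_width: 0.0247
grip_force: 20.0
```

```bash
python3 - <<'E'
from h import *
plan((.678,-.1327,.0525,6.6))
E
```

```text
t 24.65 at [ 0.6775 -0.134   0.1391] [-1.8e+02  1.0e-01  6.5e+00] grip 0.0247 F [-0.2  0.8 -1.5]
[-0.0, 0.1, -0.1] [0.0007, -0.0012, 0.0866]
```

{"name": "jog_arm", "arguments": {
  "targets": [0, 0, 0, 0, -0.001, 0.04, 0.1, 0, 0, 0, 0, -0.001, 0.07, 0.1, 0, 0, 0, 0, -0.001, 0.08, 0.1, 0, 0, 0, 0, -0.001, 0.084, 0.1, 0, 0, 0, 0, -0.001, 0.086, 0.1, 0, 0, 0, 0, -0.001, 0.087, 0.1, 0, 0, 0, 0, -0.001, 0.087, 0.1]
}}

```text
t: 25.35
eef_pos: [0.6789, -0.1319, 0.0539]
ee_rot: [180.0, -0.1, 6.6]
force: [0.0, -1.3, -1.0]
grip_width: 0.0247
grip_force: 20.0
```

```bash
python3 - <<'E'
from h import *
plan((.678,-.1327,.051,6.6))
E
```

```text
t 25.35 at [ 0.6789 -0.1319  0.0539] [ 1.8e+02 -1.0e-01  6.6e+00] grip 0.0247 F [ 0.  -1.3 -1. ]
[0.0, -0.1, 0.0] [-0.001, 0.0007, 0.0029]
```

{"name": "jog_arm", "arguments": {
  "targets": [0, 0, 0, -0.001, 0.0005, 0.001, 0.1, 0, 0, 0, -0.001, 0.0005, 0.0015, 0.1, 0, 0, 0, -0.001, 0.0005, 0.0015, 0.1, 0, 0, 0, -0.001, 0.0005, 0.0015, 0.1]
}}

```text
t: 25.75
eef_pos: [0.6773, -0.1324, 0.0512]
ee_rot: [180.0, -0.0, 6.6]
force: [-0.3, 0.4, -0.4]
grip_width: 0.0251
grip_force: 20.0
```

{"name": "jog_arm", "arguments": {
  "targets": [0, 0, 0, 0, 0, 0, 0.6, 0, 0, 0, 0, 0, 0, 0.6, 0, 0, 0, 0, 0, 0, 0.6, 0, 0, 0, 0, 0, 0, 0.6, 0, 0, 0, 0, 0, -0.03, 0.6, 0, 0, 0, 0, 0, -0.08, 0.6, 0, 0, 0, 0, 0, -0.13, 0.6, 0, 0, 0, 0, 0, -0.15, 0.8, 0, 0, 0, 0, 0, -0.15, 0.8, 0, 0, 0, 0, 0, -0.15, 0.8]
}}

```text
t: 26.75
eef_pos: [0.6771, -0.1323, 0.2013]
ee_rot: [-180.0, -0.0, 6.6]
force: [0.6, 0.8, -0.9]
grip_width: 0.0682
grip_force: 0.0
```

{"name": "jog_arm", "arguments": {
  "targets": [0, 0, 0, 0, 0, 0, 0.8, 0, 0, 0, 0, 0, 0, 0.8]
}}

```text
t: 26.95
eef_pos: [0.6765, -0.1324, 0.1994]
ee_rot: [-180.0, 0.2, 6.6]
force: [-0.1, 0.4, -0.1]
grip_width: 0.0698
grip_force: 0.0
```

```bash
python3 - <<'E'
from h import *
p,P=shot("wrist"); cv2.imwrite("pics/w5.png",p)
for b in blobs((P[...,2]>.035)&(P[...,2]<.056),P,800): print(*b)
for b in blobs((P[...,2]>.056)&(P[...,2]<.09),P,200): print('top',*b)
plan((.672,.0975,.2,.1))
E
```

```text
[394.   7.] 2163 (array([ 855.1, -196.6]), 145.7, 15.4, -84.2) 46.3
[531.  20.] 2369 (array([ 865.1, -344.4]), 63.3, 31.3, 83.2) 45.3
[ 62. 167.] 7788 (array([670.4,  97.3]), 150.1, 51.9, 0.1) 47.2
[170. 169.] 6988 (array([681.8, -13.5]), 150.5, 50.2, -2.4) 43.9
[282. 181.] 4921 (array([ 678.5, -132.3]), 148.9, 50.0, 6.6) 41.7
top [281. 195.] 1448 (array([ 677.4, -131.5]), 57.5, 24.9, 7.0) 66.7
t 27.0 at [ 0.6766 -0.1324  0.1995] [-1.8e+02  1.0e-01  6.6e+00] grip 0.07 F [-0.7  0.1  0.4]
[-0.0, 0.1, 6.5] [0.0219, -0.2289, -0.0005]
```

View pics/w5.png

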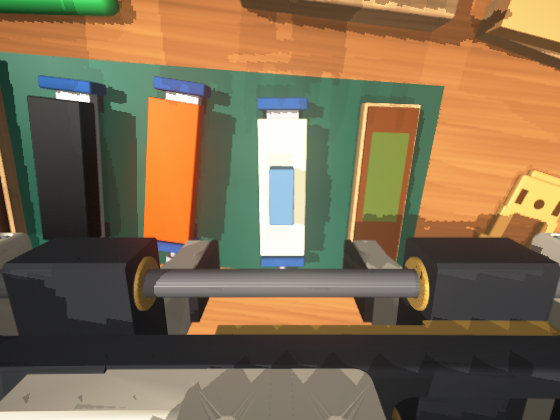

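All four pieces are in place: black (65,165), orange (175,170), ivory (282,185) with the dressing stone flat on its middle (282,196), and the strop beside it at (388,170). Offsets are within 2 mm and the arm is clear, so I'm handing in.

```bash
python3 -c "
from bench import bot
print(bot.job_done())"
```

```text
the job is handed in; nothing more can be done
None
```

The job is handed in at about 27 s: coarse, medium and fine stones lie flat in their holders from gouge tray to strop, within about 2 mm of centre, with the dressing stone flat on the middle of the fine stone. The arm never went near the jar or the plane.

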